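# Turn the barrow wheel until its valve is at the top

### The arm

A 6-joint arm with a two-finger parallel gripper is mounted at the origin on the work surface. World frame = base frame: x ahead of the robot, y to its left, z up, the work surface at z = 0. Lengths are in mm, angles in rad, forces in N, time in s.
With the tool pointing down it reaches from about 400 to 925 mm from the base axis. Payload 12.5 kg.
Tool frame: the origin (TCP) lies at the very end of the fingers, on their centre line; the grasp point (between the pads) lies env.grip_point_offset behind it (env.grip_point_offset is the distance from the TCP to the grasp point, in mm); y points along the fingers, z is the direction in which the jaws open and shut, and the axes are right-handed (so a half turn about y gives the same grasp; the last joint's range is limited). The gripper opens to 95 mm and grips with 3 to 60 N. Pads are 20 mm wide; open, the fingers measure 119 mm over their backs; the gripper's body (75 mm by 180 mm) begins 59 mm behind the grasp point.
Start: joints at [-1.214, 0.491, 1.559, -0, 1.092, -0.106], TCP at [279.059, -559.261, 214.661] pointing down, gripper open.
Joint ranges: [-3.1, 3.1], [-0.84, 2.19], [0.05, 2.79], [-1.13, 4.28], [0.06, 2.93], [-2.69, 2.69]. Speed limits (rad/s): [2.22, 2.22, 2.79, 3.14, 3.14, 3.14].

### API

Orientations are given as [roll, pitch, yaw] about the fixed x, y, z axes, in that order (R = Rz(yaw) Ry(pitch) Rx(roll)).
In Python, from cell import readout, read_camera, env, nets gives the robot as it stands.
- The arm moves only by the tool apply_moves, never from a script. Its argument "increments" is a list of rows, each a list of 3 entries, a list of its own where there are three numbers: the shift along the tool's x, y, z in cm, then the turn, a rotation vector about the tool's x, y, z in degrees, then the finger opening in cm, from 0 to 9.51. A call has exactly 5 rows; each row shifts and turns the pose as measured when the row begins, along the tool's axes as they then stand; what a row does not reach is not made up. A row lasts 1/8 s, in which the tool goes at most 62.5 mm and 10.7 degrees, less where a joint would pass 70% of its speed; a pose out of reach is approached as far as the arm can. A call with a gripper value outside its range is refused whole. The fingers move at their own pace and stop on an object; the grip force is fixed at half the most. Time passes only in rows, so rows that do not move let the fingers close, or fill a call up. It gives the time, the measured TCP pose, the force and the opening at its end, in the units of the state.
- readout.state(): the state, without advancing time (a new reading comes with each control period).
- read_camera(name): name is "scene" or "top" or "wrist"; returns a dict with "img" (384x512x3 uint8, red, green, blue), "vfov" (degrees; the focal length in pixels is half the picture's height over the tangent of half this angle, whatever the lens; pixels are square), "cx", "cy" (the principal point, pixels), "rvec" (rotation vector, rad) and "tvec" (3), from world to camera coordinates, as OpenCV has them; the wrist camera has in their place "mount" (4x4, takes a point from camera to tool coordinates, whose origin is the TCP and whose axes are the tool frame's). Camera axes: x right, y down, z forward; pixel columns grow to the right and rows downward; lengths in mm; the calibration is good to about 2 mm. A picture is of the moment at which its call begins: read the wrist's pose just before it. There is no depth.
- env.job_done(): hands the job in, once; it reports no verdict.
Trained networks look in a picture, given as the dict that the camera call returned (one of the last four; its "shot" number tells which), for a name from the list of things; names that differ only in an ending like _2 or _b are one class to them, and where a whole thing is asked for, a point or a joint stands for the part that bears it (a point fixed in the world has none). Each returns a list of dicts, best first, with "confidence" (0 to 1); they miss things now and then, are a little off and sometimes report something else, mostly with a low value. They report only what shows in the picture. A call takes as long as a camera call.
- nets.look_for(picture, thing): "point" ([x, y, z] in mm, in the coordinates of the camera as it stood for that picture, good to about 4 mm: the middle of the surface that is visible of it).
- nets.mark_of(picture, thing): "point" ([x, y, z] in mm, in the coordinates of the camera as it stood for that picture, good to about 4 mm: a listed point, or the origin of a listed thing).
The state is a dict: "t": time; "joints": joint angles; "qvel": joint speeds; "tau": joint torques, N m; "eef_pos": TCP position; "tcp_rot": TCP orientation; "ft_force": force on the tool from outside, world axes, zero at the start; "moment": the same for the moment, N m; "opening": opening from 0.0 (shut) to 1.0 (fully open).
Only numpy, scipy, OpenCV 4.12 (cv2) and the standard library are available. Lean on these libraries where they do the work, as an engineer would, in place of code of your own. Each camera call takes 0.05 s, during which the arm holds its last target. There are 200 camera calls.

### The job

The small yellow-spoked wheel on the blue stand must be ready for the pump: push its spokes with the fingertips, one after another, to turn it until the valve stem (red cap) is at the very top, straight above the hub, then leave the wheel standing still. Push gently and only on the spokes, not on the tyre or the valve; do not let the wheel spin fast, do not lift or shove the stand, and leave the jar, the wrench and the bearing alone.

Things in the scene. Friction and masses are not known exactly. Their poses are not given: they have to be found in the camera images.
- stand: Loose heavy (7 kg) stand: dark steel foot plate 250 x 380 x 12 mm carrying a blue frame. Origin at the centre of the plate's underside; x away from the robot, y left, z up. The hub is 170 mm above the origin. Two 18 mm uprights stand at x = -19, y = +-165 mm, up to z = 198 mm; nothing stands behind the wheel.
- axle: Fixed steel axle; does not turn. Origin at the hub centre. The wheel leans back 45 degrees: z is out of its front (towards the robot and up), x is up within the wheel's plane (where the valve must be), y is left. Ends in a 24 mm nut 39 mm in front of the wheel's mid plane.
- yoke (a point): Where two blue round bars (16 mm thick) meet in front of the hub, 27 mm before the wheel's mid plane; axes as axle. The bars run to the upright tops, left and right, level, 90 degrees from the wheel's top. They stop a finger that is between the spokes, so each push can only sweep the open window above them (top +-90 degrees less the finger's width).
- hub (a point): Centre of the wheel: on the axle, in the wheel's mid plane. z points out of the wheel's front (towards the robot and up); x points from the hub to the valve.
- wheel (a joint): Turn of the wheel in rad; 0 (or any whole number of turns of 6.283) is valve at the top; grows as the wheel turns counter-clockwise seen from the robot (valve goes from the top to the robot's left). Turns freely both ways with a stiff bearing (0.15 N m friction, about 2 N at a spoke): it stays where it is left, with no spring.
- spokes: Six yellow straight spokes of the wheel, 12 mm wide, 10 mm thick (5 mm either side of the mid plane), from the hub (radius 24 mm) to the rim (inner radius 101 mm), every 60 degrees: at 30, 90, 150, 210, 270, 330 degrees from the valve. The gaps between are open right through. Origin at the hub centre, axes as hub.
- tyre: Black tyre with aluminium rim: outer radius 140 mm, tyre 34 mm thick (17 mm either side of the mid plane), rim inner radius 101 mm. Origin at the hub centre. Not to be pushed.
- valve: Brass valve stem with a red cap, 12 mm thick, midway between two spokes; it sticks inward from the rim towards the hub, from radius 101 to 80 mm. Origin at the hub centre, x towards the valve. Not to be pushed.
- valve_tip (a point): Inner end of the red valve cap, 80 mm from the hub centre, in the wheel's mid plane.
- jar: Glass jar with orange cap, 68 mm across, 100 mm high, standing loose beside the stand; origin at the centre of its underside.
- wrench: Steel wrench 180 mm long lying loose in front of the stand; x along its length.
- bearing: Loose steel bearing ring 72 mm across, 22 mm high, lying on the bench beside the stand; origin at the centre of its underside.

How it is judged:
By the outcome, as a careful person would: the job done as asked, in the order asked, and still so for the second after the job is handed in, with the robot touching nothing.
It also fails if it takes over 64 s, if anything falls off the work surface, if the arm or the gripper's body presses on something with over 40 N, if the wrist force passes 120 N, or if a joint passes its speed limit or range.

## Working session

There is one attempt and no reset: what is moved stays moved. The work goes in short steps, Python scripts to look and compute and a tool call to move; the robot and the scene stay as the last step left them, time stands still between calls to the robot, and variables do not carry over. Pictures are saved under pics/ and viewed, about 8 in all and at most 12, crops included, and the job is handed in when it is done.

Besides the shell and the picture viewer there is one more tool, called after "Emit:" by a JSON object that holds its "fn" and its "kwargs". apply_moves: Moves the arm, as the interface text tells. Its arguments: {"type":"object","properties":{"increments":{"type":"array"}},"required":["increments"]}

```bash
mkdir -p pics; ls
cat > h.py <<'E'
import numpy as np, cv2
from scipy.spatial.transform import Rotation as R
from cell import readout, read_camera, env, nets
def toW(p,pt):
    Rm=cv2.Rodrigues(np.array(p["rvec"],float))[0]; return Rm.T@(np.array(pt)-np.array(p["tvec"]))
def save(p,n): cv2.imwrite("pics/"+n,p["img"][:,:,::-1])
E
python3 - <<'E'
from h import *
np.set_printoptions(precision=1,suppress=True)
s=readout.state();print(s["t"],s["eef_pos"],s["tcp_rot"],s["ft_force"],env.grip_point_offset)
for c in("scene","top"):
    p=read_camera(c);save(p,c+"0.png")
    for n in("stand","axle","yoke","hub","valve_tip","valve","jar","wrench","bearing"):
        for r in nets.mark_of(p,n)[:2]: print(c,n,toW(p,r["point"]),round(r["confidence"],2))
a=cv2.imread("pics/scene0.png");b=cv2.imread("pics/top0.png")
cv2.imwrite("pics/both.png",cv2.resize(np.vstack([a,b]),None,fx=.78,fy=.78))
E
```

```text
pics
0.0 [ 279.  -559.   214.1] [-1.6  0.  -2.7] [-1.  -0.1  0.2] 18.8
scene stand [580.5  85.   -2.9] 0.76
scene axle [583.4  81.8 168.9] 0.68
scene axle [580.9  84.9 171.7] 0.38
scene yoke [559.3  83.9 190.1] 0.55
scene yoke [583.8  83.9 171.4] 0.41
scene hub [581.   85.5 170.7] 0.87
scene valve_tip [546.9  24.1 130.6] 0.69
scene valve_tip [560.5  86.  193.6] 0.51
scene jar [ 543.  -194.1   -2. ] 0.77
scene bearing [597.5 336.1  -0.3] 0.78
scene bearing [581.3  84.1 172.1] 0.22
top stand [582.8  91.5   2.5] 0.67
top axle [578.4  83.7 170.8] 0.54
top axle [ 544.4 -185.5    3. ] 0.48
top yoke [558.2  84.2 190. ] 0.59
top hub [578.3  94.9 170.5] 0.65
top valve_tip [546.9  23.4 134.4] 0.79
top jar [ 542.6 -185.5    2.7] 0.97
top jar [555.3  84.1 188.9] 0.23
top wrench [382.  108.6   4.7] 0.84
top bearing [600.3 340.5   2.3] 0.86
```

View pics/both.png

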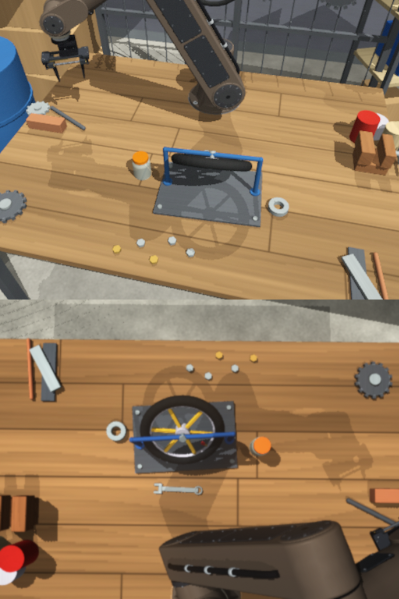

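The combined view shows the stand slightly yawed. The valve is at lower right, about 130° clockwise from the top. Next I measure the yaw from the blue bar and refine the wheel angle.

```bash
cat >> h.py <<'E'
np.set_printoptions(precision=1,suppress=True)
def onplane(p,uv,z):
    f=p["img"].shape[0]/2/np.tan(np.radians(p["vfov"])/2)
    Rm=cv2.Rodrigues(np.array(p["rvec"],float))[0]; C=-Rm.T@np.array(p["tvec"])
    d=np.c_[(uv[:,0]-p["cx"])/f,(uv[:,1]-p["cy"])/f,np.ones(len(uv))]@Rm
    return C+d*((z-C[2])/d[:,2])[:,None]
E
python3 - <<'E'
from h import *
p=read_camera("top"); im=p["img"].astype(int)
m=((im[...,2]-im[...,0]>50)&(im[...,2]-im[...,1]>20)).astype(np.uint8)
uv=np.argwhere(m)[:,::-1].astype(float)
w=onplane(p,uv,192)
k=(abs(w[:,0]-560)<40)&(abs(w[:,1]-85)<200); w=w[k]
l=cv2.fitLine(w[:,:2].astype(np.float32),cv2.DIST_HUBER,0,.01,.01).ravel(); print(len(w),l,w.min(0),w.max(0),"yaw",np.degrees(np.arctan2(-l[0],l[1])))
cv2.imwrite("pics/crop.png",cv2.resize(p["img"][110:220,150:350,::-1],None,fx=3.5,fy=3.5,interpolation=2))
for n in("valve_tip","hub","stand","yoke","axle"):
    print(n,[ (toW(p,r["point"]),round(r["confidence"],2)) for r in nets.mark_of(p,n)[:1]])
E
```

```text
718 [  0.1  -1.  560.   90.7] [520. -82. 192.] [579.1 257.1 192. ] yaw -175.92236
valve_tip [(array([544.8,  24.2, 137.5]), 0.89)]
hub [(array([580.2,  94.7, 169.3]), 0.94)]
stand [(array([578.9,  91.6,   4.3]), 0.69)]
yoke [(array([556.7,  84.1, 190. ]), 0.55)]
axle [(array([576.2,  87.8, 174.7]), 0.47)]
```

View pics/crop.png

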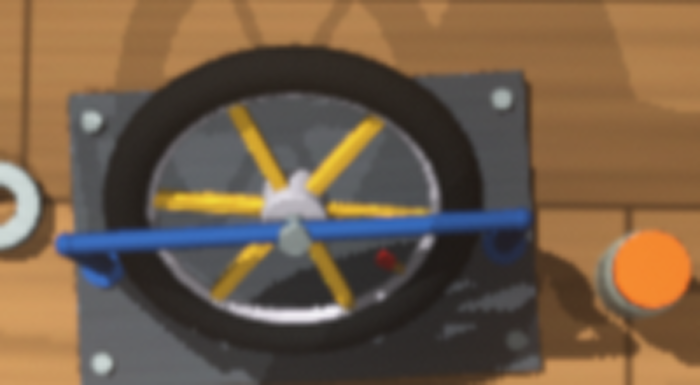

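```bash
cat >> h.py <<'E'
HUB=np.array([580.,87.5,170.]); YAW=np.radians(4.1)
Q=R.from_euler('z',YAW).as_matrix(); c=np.sqrt(.5)
UP=Q@[c,0,c]; N=Q@[-c,0,c]; L=Q@[0,1,0]
RT=np.c_[-UP,-N,-L]           # tool axes at work
def wp(r,a,h): a=np.radians(a); return HUB+r*(np.cos(a)*UP+np.sin(a)*L)+h*N
def wc(P):
    d=np.array(P)-HUB; u,l,h=d@UP,d@L,d@N; return np.array([np.hypot(u,l),np.degrees(np.arctan2(l,u)),h])
def pose():
    s=readout.state(); return s,np.array(s["eef_pos"]),R.from_euler('xyz',s["tcp_rot"])
def plan(P1,n,rot=True):
    s,P0,R0=pose(); d=(R0.inv()*R.from_matrix(RT)).as_rotvec() if rot else np.zeros(3)
    print("t",s["t"],"wheel coords",wc(P0),"F",np.array(s["ft_force"]),"open",s["opening"])
    Rc=R0
    for i in range(n):
        sh=Rc.inv().apply((P1-P0)/n)/10
        print(np.round(sh,2).tolist(),np.round(np.degrees(d)/n,1).tolist()); Rc=Rc*R.from_rotvec(d/n)
E
python3 - <<'E'
from h import *
for v in ([546.9,24.1,130.6],[546.9,23.4,134.4],[544.8,24.2,137.5]): print(wc(v))
print(wp(65,-68,120)); plan(wp(65,-68,120),15)
E
```

```text
[  81.6 -131.8   -1.3]
[  80.4 -130.1    1.4]
[  79.2 -130.1    5. ]
[516.8  22.6 272.1]
t 1.3 wheel coords [ 659.1 -108.9  276.5] F [-0.5 -0.7 -0.1] open 1.001900107759635
[-3.15, -0.38, -2.76] [0.6, 1.4, 3.0]
[-3.1, -0.25, -2.84] [0.6, 1.4, 3.0]
[-3.04, -0.12, -2.91] [0.6, 1.4, 3.0]
[-2.97, 0.0, -2.98] [0.6, 1.4, 3.0]
[-2.89, 0.12, -3.06] [0.6, 1.4, 3.0]
[-2.8, 0.24, -3.13] [0.6, 1.4, 3.0]
[-2.71, 0.35, -3.2] [0.6, 1.4, 3.0]
[-2.61, 0.45, -3.27] [0.6, 1.4, 3.0]
[-2.5, 0.55, -3.34] [0.6, 1.4, 3.0]
[-2.39, 0.64, -3.41] [0.6, 1.4, 3.0]
[-2.27, 0.73, -3.47] [0.6, 1.4, 3.0]
[-2.14, 0.81, -3.53] [0.6, 1.4, 3.0]
[-2.01, 0.88, -3.59] [0.6, 1.4, 3.0]
[-1.87, 0.94, -3.65] [0.6, 1.4, 3.0]
[-1.73, 1.0, -3.7] [0.6, 1.4, 3.0]
```

Emit:
{"fn": "apply_moves", "kwargs": {"increments": [[[-3.15,-0.4,-2.75],[0.6,1.4,3.0],0],[[-3.1,-0.25,-2.85],[0.6,1.4,3.0],0],[[-3.05,-0.1,-2.9],[0.6,1.4,3.0],0],[[-2.95,0,-3.0],[0.6,1.4,3.0],0],[[-2.9,0.1,-3.05],[0.6,1.4,3.0],0]]}}

```text
t: 1.92
eef_pos: [360.3, -361.8, 234.4]
tcp_rot: [-1.533, 0.272, -2.803]
ft_force: [0.6, -0.9, 0.6]
opening: 0.532
```

Emit:
{"fn": "apply_moves", "kwargs": {"increments": [[[-2.8,0.25,-3.15],[0.6,1.4,3.0],0],[[-2.7,0.35,-3.2],[0.6,1.4,3.0],0],[[-2.6,0.45,-3.25],[0.6,1.4,3.0],0],[[-2.5,0.55,-3.35],[0.6,1.4,3.0],0],[[-2.4,0.65,-3.4],[0.6,1.4,3.0],0]]}}

```text
t: 2.55
eef_pos: [442.3, -162.6, 257.1]
tcp_rot: [-1.527, 0.549, -2.93]
ft_force: [0.2, -0.2, -0.8]
opening: 0.025
```

Run:
```python
from h import *
plan(wp(65,-68,120),5)
```

```text
t 2.55 wheel coords [ 244.4 -101.4  171.3] F [ 0.2 -0.2 -0.8] open 0.025190149973961008
[-2.07, 0.77, -3.34] [0.5, 1.3, 2.7]
[-1.95, 0.83, -3.4] [0.5, 1.3, 2.7]
[-1.83, 0.89, -3.45] [0.5, 1.3, 2.7]
[-1.71, 0.94, -3.5] [0.5, 1.3, 2.7]
[-1.58, 0.99, -3.54] [0.5, 1.3, 2.7]
```

Emit:
{"fn": "apply_moves", "kwargs": {"increments": [[[-2.05,0.75,-3.35],[0.5,1.3,2.7],0],[[-1.95,0.85,-3.4],[0.5,1.3,2.7],0],[[-1.85,0.9,-3.45],[0.5,1.3,2.7],0],[[-1.7,0.95,-3.5],[0.5,1.3,2.7],0],[[-1.6,1.0,-3.55],[0.5,1.3,2.7],0]]}}

```text
t: 3.18
eef_pos: [518.4, 26.9, 274.7]
tcp_rot: [-1.569, 0.796, -3.072]
ft_force: [0.7, -0.9, 1.1]
opening: 0.002
```

```bash
cat >> h.py <<'E'
def wrist():
    s,P,Ro=pose(); p=read_camera("wrist"); M=np.array(p["mount"])
    f=lambda pt: P+Ro.apply((M@np.r_[pt,1])[:3]); return p,f
E
python3 - <<'E'
from h import *
plan(wp(65,-68,120),2); _,_,r=pose(); print(r.as_matrix()-RT)
p,f=wrist(); save(p,"w1.png")
for n in("hub","axle","yoke","valve_tip","spokes","wheel"):
    for r in nets.mark_of(p,n)[:2]: print(n,f(r["point"]),wc(f(r["point"])),round(r["confidence"],2))
E
```

```text
t 3.175 wheel coords [ 62.4 -63.8 120.5] F [ 0.7 -0.9  1.1] open 0.001705374151408202
[0.16, 0.03, 0.21] [-0.1, -0.0, -0.3]
[0.16, 0.03, 0.21] [-0.1, -0.0, -0.3]
[[ 0.  0. -0.]
 [ 0. -0. -0.]
 [-0.  0.  0.]]
hub [576.4  84.5 172.6] [   2.8 -107.5    4.5] 0.61
axle [576.6  86.7 173.9] [  0.6 -55.    5.2] 0.7
yoke [555.4  82.2 192.3] [   4.  -117.5   33.3] 0.95Traceback (most recent call last):
  File "<stdin>", line 5, in <module>
ValueError: it knows: axle, bearing, hub, jar, spokes, stand, tyre, valve, valve_tip, wrench, yoke
```

View pics/w1.png

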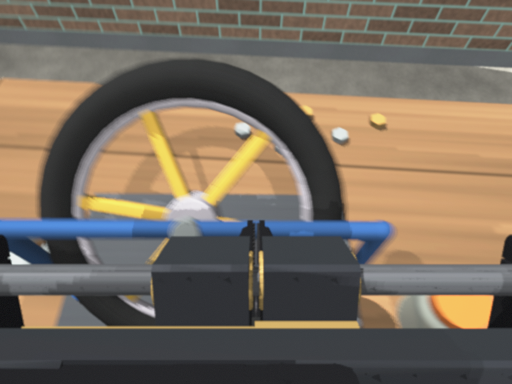

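The wrist view agrees with the plan. The spoke at about -40° is at pixel (240,165), the fingertips are at (258,228), and the bar is at row 228. Now I move in and insert.

```bash
sed -i 's/^HUB=.*/HUB=np.array([579.,86.,171.]); YAW=np.radians(4.1)/' h.py
python3 - <<'E'
from h import *
plan(wp(66,-65,30),4); plan(wp(66,-65,-10),5)
E
```

```text
t 3.475 wheel coords [ 62.6 -64.4 119.1] F [-0.5  0.2 -0.4] open 0.004918816148391551
[0.0, 2.23, 0.08] [-0.0, 0.0, -0.1]
[-0.0, 2.23, 0.08] [-0.0, 0.0, -0.1]
[-0.01, 2.23, 0.08] [-0.0, 0.0, -0.1]
[-0.01, 2.23, 0.08] [-0.0, 0.0, -0.1]
t 3.475 wheel coords [ 62.6 -64.4 119.1] F [-0.5  0.2 -0.4] open 0.004918816148391551
[0.01, 2.58, 0.06] [-0.0, 0.0, -0.1]
[0.0, 2.58, 0.06] [-0.0, 0.0, -0.1]
[-0.0, 2.58, 0.06] [-0.0, 0.0, -0.1]
[-0.01, 2.58, 0.06] [-0.0, 0.0, -0.1]
[-0.01, 2.58, 0.07] [-0.0, 0.0, -0.1]
```

Emit:
{"fn": "apply_moves", "kwargs": {"increments": [[[0,2.0,0.1],[0,0,0],0],[[0,2.0,0.1],[0,0,0],0],[[0,2.0,0.1],[0,0,0],0],[[0,1.5,0],[0,0,0],0],[[0,1.0,0],[0,0,0],0]]}}

```text
t: 4.1
eef_pos: [581.4, 17.4, 215.2]
tcp_rot: [-1.56, 0.799, -3.072]
ft_force: [0.7, 0.6, 0.2]
opening: 0.007
```

Run:
```python
from h import *
plan(wp(66,-65,-10),5)
p,f=wrist(); save(p,"w2.png")
```

```text
t 4.1 wheel coords [ 74.7 -66.8  33. ] F [0.7 0.6 0.2] open 0.006979286182886899
[0.04, 0.86, -0.19] [-0.1, -0.0, -0.2]
[0.04, 0.86, -0.18] [-0.1, -0.0, -0.2]
[0.04, 0.86, -0.18] [-0.1, -0.0, -0.2]
[0.04, 0.86, -0.18] [-0.1, -0.0, -0.2]
[0.03, 0.86, -0.18] [-0.1, -0.0, -0.2]
```

View pics/w2.png

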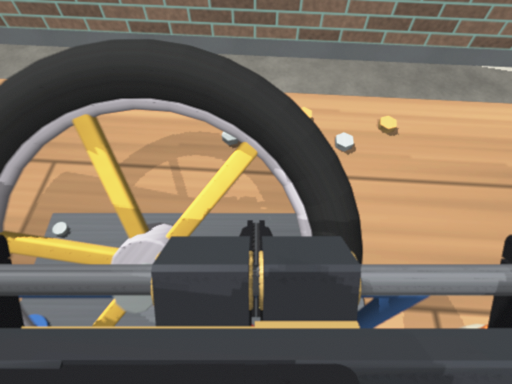

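The tips at (256,230) lie between the spoke and the bar, with the gap clear. I insert and drift 9 mm back to the left.

Emit:
{"fn": "apply_moves", "kwargs": {"increments": [[[0,0.4,-0.4],[0,0,0],0],[[0,0.8,-0.3],[0,0,0],0],[[0,1.0,-0.2],[0,0,0],0],[[0,1.0,0],[0,0,0],0],[[0,1.0,0],[0,0,0],0]]}}

```text
t: 4.78
eef_pos: [612.4, 20.8, 186.4]
tcp_rot: [-1.556, 0.801, -3.076]
ft_force: [-0.3, 0.3, 0.6]
opening: 0.002
```

```bash
cat >> h.py <<'E'
def arc(a1,r=66,h=-10,step=None):
    "5-row increments to wheel angle a1 along arc"
    s,P0,R0=pose(); r0,a0,h0=wc(P0); print("t",s["t"],"wheel",wc(P0),"F",np.array(s["ft_force"]),"open",round(s["opening"],3))
    Pp=P0
    for k in range(1,6):
        w=k/5; q=wp(r0+(r-r0)*w,a0+(a1-a0)*w,h0+(h-h0)*w); print(np.round(R0.inv().apply(q-Pp)/10,2).tolist()); Pp=q
E
python3 - <<'E'
from h import *
arc(-45);
E
```

```text
t 4.775 wheel [ 74.3 -65.2  -9.4] F [-0.3  0.3  0.6] open 0.002
[-0.38, 0.01, -0.38]
[-0.35, 0.01, -0.4]
[-0.31, 0.01, -0.42]
[-0.27, 0.01, -0.43]
[-0.23, 0.01, -0.44]
```

Emit:
{"fn": "apply_moves", "kwargs": {"increments": [[[-0.35,0,-0.6],[0,0,0],0],[[-0.35,0,-0.6],[0,0,0],0],[[-0.3,0,-0.6],[0,0,0],0],[[-0.3,0,-0.6],[0,0,0],0],[[-0.25,0,-0.6],[0,0,0],0]]}}

```text
t: 5.4
eef_pos: [622.4, 51.6, 198.8]
tcp_rot: [-1.556, 0.802, -3.079]
ft_force: [1.5, -3.4, -0.1]
opening: 0.002
```

Run:
```python
from h import *
arc(-30); _,_,r=pose(); print(np.degrees((r.inv()*R.from_matrix(RT)).as_rotvec()))
```

```text
t 5.4 wheel [ 61.2 -37.6  -9.2] F [ 1.5 -3.4 -0.1] open 0.002
[-0.17, 0.02, -0.08]
[-0.17, 0.02, -0.08]
[-0.17, 0.02, -0.09]
[-0.17, 0.02, -0.1]
[-0.17, 0.02, -0.1]
[-1.2 -0.4 -1. ]
```

Emit:
{"fn": "apply_moves", "kwargs": {"increments": [[[-0.45,0,-0.4],[0.2,0,0.2],0],[[-0.4,0,-0.5],[0.2,0,0.2],0],[[-0.3,0,-0.5],[0.2,0,0.2],0],[[-0.2,0,-0.5],[0.2,0,0.2],0],[[-0.1,0,-0.5],[0.2,0,0.2],0]]}}

```text
t: 6.02
eef_pos: [628.9, 79.8, 208.2]
tcp_rot: [-1.538, 0.814, -3.076]
ft_force: [0.0, -2.7, -1.8]
opening: 0.006
```

Run:
```python
from h import *
arc(14,66)
p=read_camera("top")
for n in("valve_tip",):
    for r in nets.mark_of(p,n)[:2]: print(n,wc(toW(p,r["point"])),round(r["confidence"],2))
```

```text
t 6.025 wheel [61.9 -9.1 -8.6] F [ 0.  -2.7 -1.8] open 0.006
[-0.14, 0.01, -0.49]
[-0.1, 0.01, -0.51]
[-0.06, 0.01, -0.52]
[-0.01, 0.01, -0.53]
[0.03, 0.01, -0.53]
valve_tip [ 79.8 -84.6  -0.9] 0.69
```

Emit:
{"fn": "apply_moves", "kwargs": {"increments": [[[-0.15,0,-0.5],[-0.4,0,-0.4],0],[[-0.1,0,-0.5],[-0.4,0,-0.4],0],[[-0.05,0,-0.5],[-0.4,0,-0.4],0],[[0,0,-0.5],[-0.4,0,-0.4],0],[[0.05,0,-0.5],[-0.4,0,-0.4],0]]}}

```text
t: 6.75
eef_pos: [629.2, 106.4, 210.0]
tcp_rot: [-1.576, 0.777, -3.076]
ft_force: [-0.7, -3.9, -0.9]
opening: 0.003
```

Run:
```python
from h import *
arc(36,66);_,_,r=pose(); print(np.degrees((r.inv()*R.from_matrix(RT)).as_rotvec()))
```

```text
t 6.75 wheel [66.1 14.6 -8.9] F [-0.7 -3.9 -0.9] open 0.003
[0.15, 0.02, -0.47]
[0.18, 0.02, -0.46]
[0.22, 0.03, -0.44]
[0.25, 0.03, -0.43]
[0.28, 0.03, -0.41]
[ 0.1 -0.2  0.5]
```

Emit:
{"fn": "apply_moves", "kwargs": {"increments": [[[0.15,0,-0.5],[0,0,0],0],[[0.2,0,-0.45],[0,0,0],0],[[0.2,0,-0.45],[0,0,0],0],[[0.25,0,-0.45],[0,0,0],0],[[0.3,0,-0.4],[0,0,0],0]]}}

```text
t: 7.38
eef_pos: [621.4, 129.9, 204.3]
tcp_rot: [-1.577, 0.782, -3.076]
ft_force: [1.0, -3.1, 0.6]
opening: 0.003
```

Run:
```python
from h import *
arc(54,66);_,_,r=pose(); print(np.degrees((r.inv()*R.from_matrix(RT)).as_rotvec()))
p=read_camera("top")
for n in("valve_tip",):
    for r in nets.mark_of(p,n)[:2]: print(n,wc(toW(p,r["point"])),round(r["confidence"],2))
```

```text
t 7.375 wheel [68.9 36.2 -8.6] F [ 1.  -3.1  0.6] open 0.003
[0.31, 0.03, -0.3]
[0.33, 0.03, -0.28]
[0.34, 0.03, -0.25]
[0.35, 0.03, -0.23]
[0.36, 0.03, -0.2]
[ 0.1 -0.2  0.2]
valve_tip [ 78.8 -37.    1.6] 0.83
valve_tip [ 271.3  110.4 -146.8] 0.63
```

The valve is now at about -37°. I back off, withdraw to roughly 28 mm above the mid plane, and move to the next gap (r 52, about -35°).

Emit:
{"fn": "apply_moves", "kwargs": {"increments": [[[-0.3,0,0.4],[0,0,0],0],[[0,-1.0,0],[0,0,0],0],[[0,-1.0,0],[0,0,0],0],[[0,-1.0,0],[0,0,0],0],[[0,-0.6,0],[0,0,0],0]]}}

```text
t: 8.1
eef_pos: [595.6, 125.8, 230.4]
tcp_rot: [-1.576, 0.788, -3.074]
ft_force: [-0.1, -0.2, -0.3]
opening: 0.005
```

Run:
```python
from h import *
plan(wp(52,-36,28),5)
```

```text
t 8.1 wheel coords [67.7 34.7 28.3] F [-0.1 -0.2 -0.3] open 0.0050735826887245775
[0.27, 0.0, 1.38] [0.0, -0.0, -0.0]
[0.27, 0.0, 1.38] [0.0, -0.0, -0.0]
[0.27, 0.0, 1.38] [0.0, -0.0, -0.0]
[0.27, 0.0, 1.38] [0.0, -0.0, -0.0]
[0.27, 0.01, 1.38] [0.0, -0.0, -0.0]
```

Emit:
{"fn": "apply_moves", "kwargs": {"increments": [[[0.3,0,1.7],[0,0,0],0],[[0.35,0,1.8],[0,0,0],0],[[0.35,0,1.7],[0,0,0],0],[[0.3,0,1.4],[0,0,0],0],[[0,0,0.2],[0,0,0],0]]}}

```text
t: 8.72
eef_pos: [592.0, 69.8, 224.5]
tcp_rot: [-1.574, 0.792, -3.073]
ft_force: [-0.4, -0.3, 0.2]
opening: 0.003
```

Run:
```python
from h import *
plan(wp(52,-36,-9),5)
p,f=wrist(); save(p,"w3.png")
p=read_camera("top")
for r in nets.mark_of(p,"valve_tip")[:1]: print(wc(toW(p,r["point"])),round(r["confidence"],2))
```

```text
t 8.725 wheel coords [ 49.2 -20.4  29.5] F [-0.4 -0.3  0.2] open 0.0028408042040172243
[0.09, 0.77, 0.27] [0.0, -0.0, -0.1]
[0.09, 0.77, 0.27] [0.0, -0.0, -0.1]
[0.08, 0.77, 0.27] [0.0, -0.0, -0.1]
[0.08, 0.77, 0.27] [0.0, -0.0, -0.1]
[0.08, 0.77, 0.27] [0.0, -0.0, -0.1]
[ 79.8 -36.   -0. ] 0.85
```

View pics/w3.png

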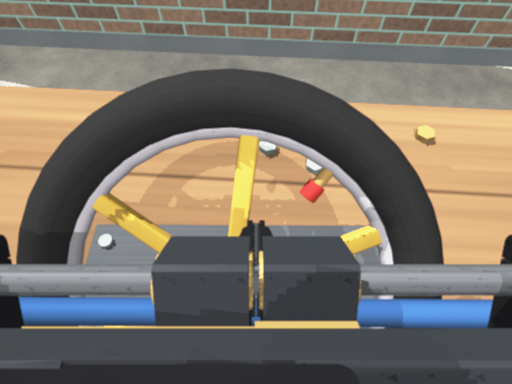

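The red cap at (312,190) and the spoke at (243,185) bracket the gap. The tips at (257,228) need to go about 14 mm further right before inserting.

Emit:
{"fn": "apply_moves", "kwargs": {"increments": [[[0.2,0,0.7],[0,0,0],0],[[0.2,0,0.7],[0,0,0],0],[[0.1,0,0.4],[0,0,0],0],[[0,0,0],[0,0,0],0],[[0,0,0],[0,0,0],0]]}}

```text
t: 9.5
eef_pos: [590.3, 54.2, 221.8]
tcp_rot: [-1.574, 0.795, -3.07]
ft_force: [1.9, 0.5, -0.5]
opening: 0.004
```

Run:
```python
from h import *
plan(wp(52,-36,-9),5)
```

```text
t 9.5 wheel coords [ 53.3 -37.5  29.6] F [ 1.9  0.5 -0.5] open 0.0036885572724390777
[0.01, 0.77, -0.04] [0.0, -0.0, -0.1]
[0.01, 0.77, -0.04] [0.0, -0.0, -0.1]
[0.01, 0.77, -0.04] [0.0, -0.0, -0.1]
[0.01, 0.77, -0.04] [0.0, -0.0, -0.1]
[0.01, 0.77, -0.04] [0.0, -0.0, -0.1]
```

Emit:
{"fn": "apply_moves", "kwargs": {"increments": [[[0,0.6,0],[0,0,0],0],[[0,0.9,-0.05],[0,0,0],0],[[0,0.9,-0.05],[0,0,0],0],[[0,0.9,-0.05],[0,0,0],0],[[0,0.4,0],[0,0,0],0]]}}

```text
t: 10.12
eef_pos: [617.5, 59.1, 195.9]
tcp_rot: [-1.574, 0.796, -3.069]
ft_force: [0.0, 0.7, -0.8]
opening: 0.006
```

Run:
```python
from h import *
arc(-14,54)
```

```text
t 10.125 wheel [ 52.5 -34.3  -8.2] F [ 0.   0.7 -0.8] open 0.006
[-0.22, 0.04, -0.3]
[-0.2, 0.04, -0.32]
[-0.18, 0.04, -0.33]
[-0.16, 0.04, -0.35]
[-0.13, 0.04, -0.36]
```

Emit:
{"fn": "apply_moves", "kwargs": {"increments": [[[-0.2,0,-0.35],[0,0,0],0],[[-0.2,0,-0.35],[0,0,0],0],[[-0.2,0,-0.35],[0,0,0],0],[[-0.15,0,-0.35],[0,0,0],0],[[-0.1,0,-0.4],[0,0,0],0]]}}

```text
t: 10.75
eef_pos: [621.2, 78.1, 201.9]
tcp_rot: [-1.573, 0.793, -3.07]
ft_force: [0.5, -4.4, -3.0]
opening: 0.005
```

Run:
```python
from h import *
arc(3,54)
p=read_camera("top")
for r in nets.mark_of(p,"valve_tip")[:1]: print(wc(toW(p,r["point"])),round(r["confidence"],2))
```

```text
t 10.75 wheel [ 52.4 -12.   -7.5] F [ 0.5 -4.4 -3. ] open 0.005
[-0.08, 0.05, -0.26]
[-0.07, 0.05, -0.27]
[-0.05, 0.05, -0.27]
[-0.04, 0.05, -0.28]
[-0.02, 0.05, -0.28]
[ 81.5 -27.1   4.2] 0.82
```

Emit:
{"fn": "apply_moves", "kwargs": {"increments": [[[-0.1,0.05,-0.35],[0,0,0],0],[[-0.1,0.05,-0.35],[0,0,0],0],[[-0.05,0.05,-0.35],[0,0,0],0],[[-0.05,0.05,-0.35],[0,0,0],0],[[0,0.05,-0.35],[0,0,0],0]]}}

```text
t: 11.48
eef_pos: [624.1, 96.4, 203.1]
tcp_rot: [-1.573, 0.794, -3.07]
ft_force: [-2.0, -4.3, 1.6]
opening: 0.003
```

Run:
```python
from h import *
arc(13,54)
p=read_camera("top")
for r in nets.mark_of(p,"valve_tip")[:1]: print(wc(toW(p,r["point"])),round(r["confidence"],2))
p,f=wrist()
for r in nets.mark_of(p,"valve_tip")[:1]: print(wc(f(r["point"])),round(r["confidence"],2))
```

```text
t 11.475 wheel [55.5  7.4 -9.6] F [-2.  -4.3  1.6] open 0.003
[0.04, 0.01, -0.1]
[0.05, 0.01, -0.1]
[0.05, 0.01, -0.1]
[0.05, 0.01, -0.1]
[0.05, 0.01, -0.1]
[81.2 -3.9  1. ] 0.87
[76.5 -5.  -3.4] 0.81
```

```bash
cat > ang.py <<'E'
from h import *
from scipy.optimize import least_squares
def rays(p,uv,f=None):
    fo=p["img"].shape[0]/2/np.tan(np.radians(p["vfov"])/2)
    d=np.c_[(uv[:,0]-p["cx"])/fo,(uv[:,1]-p["cy"])/fo,np.ones(len(uv))]
    if f is None:
        Rm=cv2.Rodrigues(np.array(p["rvec"],float))[0]; return -Rm.T@np.array(p["tvec"]), d@Rm
    C=f(np.zeros(3)); return C,np.array([f(x)-C for x in d])
def plane(C,d,h):
    P=C+d*((h-(C-HUB)@N)/(d@N))[:,None]; q=P-HUB; return np.c_[q@UP,q@L]
def run(p,f,name):
    hsv=cv2.cvtColor(p["img"],cv2.COLOR_RGB2HSV); H,S,V=[hsv[...,i].astype(int) for i in range(3)]
    y=np.argwhere((H>20)&(H<32)&(S>170)&(V>90))[:,::-1].astype(float)
    q=plane(*rays(p,y,f),3.); r=np.hypot(*q.T); q=q[(r>32)&(r<97)]
    def res(x):
        d=q-x[:2]; a=np.arctan2(d[:,1],d[:,0])-x[2]-np.pi/6; a=(a+np.pi/6)%(np.pi/3)-np.pi/6
        return np.hypot(*d.T)*np.sin(a)
    best=min((least_squares(res,[0,0,np.radians(a)],loss="soft_l1",f_scale=3) for a in(-20,-8,0,8,20)),key=lambda s:s.cost)
    red=np.argwhere(((H<6)|(H>174))&(S>150)&(V>60))[:,::-1].astype(float)
    c=plane(*rays(p,red,f),4.); c=c[(abs(np.hypot(*c.T)-87)<14)]
    print(name,len(q),"hub off(up,left)",best.x[:2],"valve by spokes",np.degrees(best.x[2]),"rms",np.sqrt((best.fun**2).mean()),"| red",len(c),c.mean(0) if len(c) else "",
      np.degrees(np.arctan2(*(c.mean(0)-best.x[:2])[::-1])) if len(c) else "")
    # bar direction, h~30
    b=np.argwhere((H>100)&(H<125)&(S>120)&(V>60))[:,::-1].astype(float)
    c=plane(*rays(p,b,f),31.); c=c[(abs(c[:,0])<14)&(abs(c[:,1])<150)]
    if len(c)>50:
        l=cv2.fitLine(c.astype(np.float32),cv2.DIST_HUBER,0,.01,.01).ravel(); print("   bar",len(c),"angle vs left",np.degrees(np.arctan(-l[0]/l[1])),"through",l[2:])
p=read_camera("top"); run(p,None,"top")
p,f=wrist(); run(p,f,"wrist"); save(p,"wN.png")
E
python3 ang.py
```

```text
top 260 hub off(up,left) [4.2 1.9] valve by spokes -4.248565419158385 rms 3.299172315563309 | red 12 [86.1 -4.2] -4.213040796892458
   bar 313 angle vs left -0.37477 through [  3.2 -26.8]Traceback (most recent call last):
  File "ang.py", line 29, in <module>
    p,f=wrist(); run(p,f,"wrist"); save(p,"wN.png")
                 ~~~^^^^^^^^^^^^^
  File "ang.py", line 14, in run
    q=plane(*rays(p,y,f),3.); r=np.hypot(*q.T); q=q[(r>32)&(r<97)]
  File "ang.py", line 10, in plane
    P=C+d*((h-(C-HUB)@N)/(d@N))[:,None]; q=P-HUB; return np.c_[q@UP,q@L]
                          ~^~
ValueError: matmul: Input operand 1 has a mismatch in its core dimension 0, with gufunc signature (n?,k),(k,m?)->(n?,m?) (size 3 is different from 0)
```

```bash
sed -i 's/(H>20)&(H<32)&(S>170)&(V>90)/(H>18)\&(H<34)\&(S>(170 if f is None else 140))\&(V>90)/; s/    q=plane(\*rays(p,y,f),3.);/    if len(y)<30: return print(name,"yellow",len(y))\n    q=plane(*rays(p,y,f),3.);/' ang.py; python3 ang.py
```

```text
top 287 hub off(up,left) [4.3 1.7] valve by spokes -4.166387200744713 rms 3.4303202046493904 | red 12 [86.1 -4.2] -4.088634137571281
   bar 314 angle vs left -0.38692087 through [  3.1 -26.8]
wrist 2411 hub off(up,left) [1.5 6.3] valve by spokes -8.102277129960273 rms 4.032148607331757 | red 468 [84.7 -5.4] -8.032147231587508Traceback (most recent call last):
  File "ang.py", line 30, in <module>
    p,f=wrist(); run(p,f,"wrist"); save(p,"wN.png")
                 ~~~^^^^^^^^^^^^^
  File "ang.py", line 26, in run
    c=plane(*rays(p,b,f),31.); c=c[(abs(c[:,0])<14)&(abs(c[:,1])<150)]
  File "ang.py", line 10, in plane
    P=C+d*((h-(C-HUB)@N)/(d@N))[:,None]; q=P-HUB; return np.c_[q@UP,q@L]
                          ~^~
ValueError: matmul: Input operand 1 has a mismatch in its core dimension 0, with gufunc signature (n?,k),(k,m?)->(n?,m?) (size 3 is different from 0)
```

Emit:
{"fn": "apply_moves", "kwargs": {"increments": [[[0,0,-0.15],[0,0,0],0],[[0.05,0,-0.2],[0,0,0],0],[[0.05,0,-0.15],[0,0,0],0],[[0,0,0],[0,0,0],0],[[0,0,0],[0,0,0],0]]}}

```text
t: 12.5
eef_pos: [622.8, 101.0, 202.0]
tcp_rot: [-1.573, 0.794, -3.071]
ft_force: [-0.6, -2.1, 0.0]
opening: 0.009
```

```bash
python3 ang.py; python3 -c "
from h import *
arc(12,54)"
```

```text
top 289 hub off(up,left) [4.9 2.3] valve by spokes 0.31533786750763854 rms 3.385573832602723 | red 12 [86.6  2.6] 0.15125875615878187
   bar 314 angle vs left -0.27537704 through [  3.1 -33.4]
wrist 2206 hub off(up,left) [ 1.6 -6.2] valve by spokes 4.836367078036602 rms 4.043073956641687 | red 469 [84.8  2.1] 5.65407370525805
t 12.6 wheel [54.9 12.4 -9.7] F [-0.8 -1.4 -0.4] open 0.003
[0.02, 0.01, 0.01]
[0.02, 0.01, 0.01]
[0.02, 0.01, 0.01]
[0.02, 0.01, 0.01]
[0.02, 0.01, 0.01]Traceback (most recent call last):
  File "ang.py", line 30, in <module>
    p,f=wrist(); run(p,f,"wrist"); save(p,"wN.png")
                 ~~~^^^^^^^^^^^^^
  File "ang.py", line 26, in run
    c=plane(*rays(p,b,f),31.); c=c[(abs(c[:,0])<14)&(abs(c[:,1])<150)]
  File "ang.py", line 10, in plane
    P=C+d*((h-(C-HUB)@N)/(d@N))[:,None]; q=P-HUB; return np.c_[q@UP,q@L]
                          ~^~
ValueError: matmul: Input operand 1 has a mismatch in its core dimension 0, with gufunc signature (n?,k),(k,m?)->(n?,m?) (size 3 is different from 0)
```

The top camera now puts the valve within about 0.5° of the top. The wrist fit is polluted by the gripper's own yellow parts. I back off, withdraw and look again.

Emit:
{"fn": "apply_moves", "kwargs": {"increments": [[[0,0,0.3],[0,0,0],0],[[0,0,0.2],[0,0,0],0],[[0,-0.8,0],[0,0,0],0],[[0,-1.2,0],[0,0,0],0],[[0,-2.0,0],[0,0,0],0]]}}

```text
t: 13.22
eef_pos: [593.8, 93.6, 230.5]
tcp_rot: [-1.573, 0.793, -3.071]
ft_force: [0.0, -0.0, -0.4]
opening: 0.005
```

Emit:
{"fn": "apply_moves", "kwargs": {"increments": [[[0,-2.5,0],[0,0,0],0],[[0,-2.5,0],[0,0,0],0],[[0,-2.5,0],[0,0,0],0],[[0,-2.0,0],[0,0,0],0],[[0,0,0],[0,0,0],0]]}}

```text
t: 13.85
eef_pos: [546.2, 86.7, 271.9]
tcp_rot: [-1.588, 0.809, -3.07]
ft_force: [-0.7, -0.1, -0.2]
opening: 0.004
```

```bash
sed -i 's/    # bar/    if len(c)==0 : return\n    # bar/; s/    y=np.argwhere/    if f is not None: H[235:]=0\n    y=np.argwhere/' ang.py
sed -i 's/save(p,"wN.png")//; s/p,f=wrist(); run/p,f=wrist(); save(p,"w5.png"); run/' ang.py; python3 ang.py; python3 -c "
from h import *
arc(12,54)"
```

```text
top 505 hub off(up,left) [3.3 1.4] valve by spokes 0.8839629178106759 rms 3.6173858267045707 | red 11 [86.9  2.2] 0.5182067941536372
   bar 630 angle vs left -0.05976165 through [ 4.  -1.2]
wrist 1823 hub off(up,left) [-2.2 -0.5] valve by spokes 0.9901708317940472 rms 3.7871346863607607 | red 430 [35.  -4.2] -5.742938727260214
t 13.95 wheel [48.1  3.7 93.7] F [-0.1  1.1 -0.3] open 0.004
[-0.06, 2.08, -0.12]
[-0.05, 2.08, -0.12]
[-0.05, 2.08, -0.13]
[-0.04, 2.08, -0.13]
[-0.04, 2.08, -0.14]Traceback (most recent call last):
  File "ang.py", line 32, in <module>
    p,f=wrist(); save(p,"w5.png"); run(p,f,"wrist");
                                   ~~~^^^^^^^^^^^^^
  File "ang.py", line 28, in run
    c=plane(*rays(p,b,f),31.); c=c[(abs(c[:,0])<14)&(abs(c[:,1])<150)]
  File "ang.py", line 10, in plane
    P=C+d*((h-(C-HUB)@N)/(d@N))[:,None]; q=P-HUB; return np.c_[q@UP,q@L]
                          ~^~
ValueError: matmul: Input operand 1 has a mismatch in its core dimension 0, with gufunc signature (n?,k),(k,m?)->(n?,m?) (size 3 is different from 0)
```

View pics/w5.png

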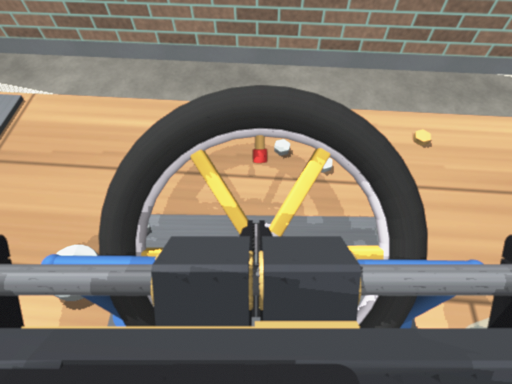

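The cap at (260,157) is nearly above the hub (about x 263), a degree or two to the left. For an unobstructed measurement I back away and lower the tool so the whole wheel shows above the gripper.

Emit:
{"fn": "apply_moves", "kwargs": {"increments": [[[0,-2.5,0],[0,0,0],0],[[1.0,-3,0],[0,0,0],0],[[2.5,-3,0],[0,0,0],0],[[3,-2,0],[0,0,0],0],[[2,0,0],[0,0,0],0]]}}

```text
t: 14.58
eef_pos: [442.4, 80.3, 275.9]
tcp_rot: [-1.6, 0.81, -3.072]
ft_force: [0.0, -0.0, 0.5]
opening: 0.006
```

```bash
sed -i 's/w5.png/w6.png/; s/ H\[235:\]=0/ H[215:]=0/' ang.py; python3 ang.py 2>&1 | grep -v File; python3 -c "
from h import *
s,P,r=pose(); print(wc(P),np.degrees((r.inv()*R.from_matrix(RT)).as_rotvec()))"
```

```text
top 502 hub off(up,left) [3.3 1.5] valve by spokes 0.7878893182181634 rms 3.485070727981973 | red 10 [86.5  2.6] 0.749933221652711
   bar 643 angle vs left -0.060232934 through [ 3.9 -0.9]
wrist 2185 hub off(up,left) [-0.6  0.2] valve by spokes 0.9552512291408429 rms 3.3194063315412876 | red 470 [-30.3  -1.2] -177.27575956143306
   bar 4457 angle vs left -0.31917903 through [-0.1 -2.3]
[ 22.6 169.7 170.1] [ 1.6 -0.1 -1.3]
```

View pics/w6.png

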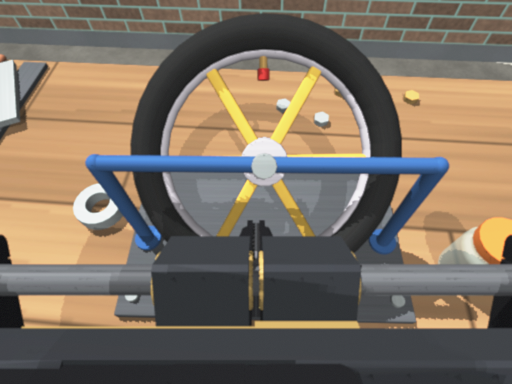

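```bash
python3 -c "
from h import *
p=read_camera('top')
for n in ('stand','jar','wrench','bearing','valve_tip'): print(n,[(toW(p,r['point']),round(r['confidence'],2)) for r in nets.mark_of(p,n)[:1]])
print(readout.state()['t'],env.job_done())"
```

```text
stand [(array([580.4,  90.7,   2.1]), 0.62)]
jar [(array([ 542.8, -185.1,    2.7]), 0.6)]
wrench [(array([596.3, 339.7,   1.4]), 0.58)]
bearing [(array([597.7, 340.6,   1.2]), 0.94)]
valve_tip [(array([636.3,  93.1, 229.2]), 0.68)]
the job is handed in; nothing more can be done
14.975 None
```

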